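# Load the numbered sample carrier

### The arm

A 6-joint arm with a two-finger parallel gripper is mounted at the origin on the work surface. World frame = base frame: x ahead of the robot, y to its left, z up, the work surface at z = 0. Lengths are in mm, angles in rad, forces in N, time in s.
With the tool pointing down it reaches from about 350 to 725 mm from the base axis. Payload 4.3 kg.
Tool frame: the origin (TCP) lies between the finger pads; the fingertips stand 8 mm ahead of it and the grasp point (between the pads) lies 11 mm behind it; z points along the fingers, y is the line along which they close (so a half turn about z gives the same grasp; the last joint's range is limited). The gripper opens to 85 mm and grips with 20 to 120 N. Pads are 22 mm wide; open, the fingers measure 114 mm over their backs; the gripper's body (76 mm by 85 mm) begins 54 mm behind the grasp point. The pads swing forward as they close: fully open they stand 13 mm farther back than shut.
Start: joints at [1.059, 0.377, 0.081, 1.274, 0, 1.46], TCP at [224.879, 529.241, 239.329] pointing down, gripper open.
Joint ranges: [-2.72, 2.72], [-0.84, 1.66], [-1.02, 1.22], [-1.77, 2.12], [-1.37, 1.28], [-3.14, 3.14]. Speed limits (rad/s): [2.57, 2.57, 3.14, 3.14, 3.14, 3.14].

### API

Orientations are given as a 3x3 rotation matrix whose columns are the frame's x, y, z axes.
In Python, from rig import bot, imaging, ticket, models gives the robot as it stands.
- The arm moves only by the shell command python3 -m handwheel 'ROWS'. ROWS is JSON, a list that holds one entry, the list of rows, each a list of 7 numbers: the turn, a rotation vector about the tool's x, y, z in degrees, then the shift along the tool's x, y, z in cm, then the finger opening in cm, from 0 to 8.54. In form: [[[wx, wy, wz, tx, ty, tz, hand], ...]]. A call has 1 to 10 rows; each row shifts and turns the commanded pose from where the row before left it, along the tool's axes as they then stand; what a row does not reach is not made up. A row lasts 1/10 s, in which the tool goes at most 50 mm and 8.59 degrees, less where a joint would pass 70% of its speed; a pose out of reach is approached as far as the arm can. A call with a gripper value outside its range is refused whole. The fingers move at their own pace and stop on an object; the grip force is fixed at half the most. Time passes only in rows, so rows that do not move let the fingers close. It gives the time, the measured TCP pose, the force, the opening and the grip force at its end, in the units of the state.
- bot.observe(): the state, without advancing time (a new reading comes with each control period).
- imaging.grab_frame(name): name is "side" or "top" or "wrist"; returns a dict with "pixels" (420x560x3 uint8, blue, green, red), "mtx" (3x3 intrinsics, pixels), "rvec" (rotation vector, rad) and "tvec" (3), from world to camera coordinates, as OpenCV has them. Camera axes: x right, y down, z forward; pixel columns grow to the right and rows downward; lengths in mm; the calibration is good to about 2 mm. The wrist camera is an equidistant fisheye: a pixel r from the principal point sees the ray r / f radians off the axis. A picture is of the moment at which its call begins. There is no depth.
- ticket.hand_in(): hands the job in; it is judged then, once.
Trained networks look in the newest picture that a camera, given by its name, has taken for a name from the list of things; names that differ only in an ending like _2 or _b are one class to them, and where a whole thing is asked for, a point or a joint stands for the part that bears it (a point fixed in the world has none). Each returns a list of dicts, best first, with "confidence" (0 to 1); they miss things now and then, are a little off and sometimes report something else, mostly with a low value. They report only what shows in the picture. A call takes as long as a camera call.
- models.spot_in(camera, label): "point" ([x, y, z] in mm, in world coordinates, good to about 4 mm: the middle of the surface that is visible of it).
- models.mark_of(camera, label): "point" ([x, y, z] in mm, in world coordinates, good to about 4 mm: a listed point, or the origin of a listed thing).
The state is a dict: "time_s": time; "joint_positions": joint angles; "joint_velocities": joint speeds; "joint_torque": joint torques, N m; "tool_pos": TCP position; "orientation": TCP orientation; "force": force on the tool from outside, world axes, zero at the start; "moment": the same for the moment, N m; "width": finger opening in mm; "grasp_force": force on a finger pad.
Only numpy, scipy, OpenCV 4.12 (cv2) and the standard library are available. Lean on these libraries where they do the work, as an engineer would, in place of code of your own. Each camera call takes 0.05 s, during which the arm holds its last target. There are 200 camera calls.

### The job

Load the three small amber bottles upright into the carrier's numbered pockets, one after the other in number order: first the one with the low flat cap into the pocket marked with one dot, then the dropper bottle into the pocket with two dots, then the one with the tall straight cap into the pocket with three dots, each standing right down on its pocket's floor and let go. Then swing the carrier's wire bail over and fully down in front of the bottles. Do not tip the bottles over on the way, and leave the clear bottle, jar, tape roll and funnel where they are.

Things in the scene. Friction and masses are not known exactly. Their poses are not given: they have to be found in the camera images.
- flat_bottle: amber glass bottle standing on the table, loose, about 70 g: round body 32 mm across up to 58 mm height, heel bevelled 2.5 mm, white label band from 16 to 46 mm, shoulder tapering to 66 mm height, then a low, wide black screw cap 29 mm across up to 76 mm height. Origin at the centre of its underside, z up.
- dropper_bottle: amber glass bottle standing on the table, loose, about 70 g: round body 32 mm across up to 58 mm height, heel bevelled 2.5 mm, white label band from 16 to 46 mm, shoulder tapering to 66 mm height, then a black collar 23 mm across up to 72 mm and a narrow rubber dropper bulb at most 15 mm across up to 88 mm height. Origin at the centre of its underside, z up.
- tall_bottle: amber glass bottle standing on the table, loose, about 70 g: round body 32 mm across up to 58 mm height, heel bevelled 2.5 mm, white label band from 16 to 46 mm, shoulder tapering to 66 mm height, then a tall straight black cap 23 mm across up to 88 mm height. Origin at the centre of its underside, z up.
- carrier: aluminium bottle carrier fixed to the table: base plate 135 (x) x 252 (y) x 8 mm with three holder blocks side by side along its y, 68 mm apart (at y = -68, 0, +68 mm, x = 0). End uprights (x = 45, y = +-119 mm, 70 mm high) carry the bail; two 12 x 14 mm rests 54 mm high stand at x = -55, y = +-112 mm. Origin under its centre; -x is its front.
- holder1: white holder block 64 (x) x 62 (y) x 22 mm, fixed on any of the carrier's three places; origin under its centre, axes as the carrier's. One round blind pocket, 36 mm across, 18 mm deep, mouth chamfered 3 mm, centred 6 mm to +x of the block's centre. One raised black dot (9 mm across) on its front (-x) lip: pocket number one.
- holder2: white holder block 64 (x) x 62 (y) x 22 mm, fixed on any of the carrier's three places; origin under its centre, axes as the carrier's. One round blind pocket, 36 mm across, 18 mm deep, mouth chamfered 3 mm, centred 6 mm to +x of the block's centre. Two raised black dots in a row along its front (-x) lip: pocket number two.
- holder3: white holder block 64 (x) x 62 (y) x 22 mm, fixed on any of the carrier's three places; origin under its centre, axes as the carrier's. One round blind pocket, 36 mm across, 18 mm deep, mouth chamfered 3 mm, centred 6 mm to +x of the block's centre. Three raised black dots in a row along its front (-x) lip: pocket number three.
- pocket1 (a point): centre of the floor of the pocket marked with one dot, 12 mm above the table; the pocket's mouth is 18 mm above this point.
- pocket2 (a point): centre of the floor of the pocket marked with two dots, 12 mm above the table; the mouth is 18 mm above it.
- pocket3 (a point): centre of the floor of the pocket marked with three dots, 12 mm above the table; the mouth is 18 mm above it.
- bail (a joint): angle a of the wire bail: 0 closed (level, cross bar in front of the bottles), 1.57 upright, far stop 2.5; starts open, leaning back, at 1.8 to 2.3. In the carrier's frame the middle of the bar is 100*cos(a) mm to -x of the hinge and 100*sin(a) mm above it. It stays where it is left; about 2 N at the bar moves it.
- bail_bar (a point): middle of the bail's cross bar: a bar along the carrier's y, 224 mm long and 8 mm thick, with a 100 mm long, 12 mm thick rubber sleeve about this point; two 8 mm thick arms join its ends to the hinge. As it swings over, it clears the tops of loaded bottles by more than 20 mm.
- bail_hinge (a point): middle of the bail's hinge axis (along the carrier's y), 45 mm behind (+x of) the carrier's centre and 60 mm above the table.
- clear_bottle: bystander: clear glass bottle with black cap, 40 mm across, 85 mm tall, standing among the amber bottles; origin at the centre of its underside. Leave it alone.
- jar: bystander: wide amber jar with black lid, 60 mm across, 50 mm tall; origin under its centre. Leave it alone.
- tape: bystander: flat cardboard-coloured tape roll, 90 mm across, 24 mm high; origin under its centre. Leave it alone.
- funnel: bystander: steel funnel upside down, 72 mm across, 75 mm high; origin under its centre. Leave it alone.

How it is judged (in metres and radians):
On the way, in this order (a step that is already met when the one before it is completed fails the run):
1. the flat-capped bottle stands on the floor of the pocket with one dot, let go, with those before it still in place (horizontal distance between flat_bottle and pocket1 below 0.006 m and z of flat_bottle in the frame of pocket1 below 0.003 m and angle between flat_bottle's own z axis and vertical below 0.1 rad and contact force between flat_bottle and the fingers below 0.1 N and linear speed of flat_bottle below 0.02 m/s), for 0.2 s.
2. the dropper bottle stands on the floor of the pocket with two dots, let go, with those before it still in place (horizontal distance between flat_bottle and pocket1 below 0.006 m and z of flat_bottle in the frame of pocket1 below 0.003 m and angle between each of flat_bottle, dropper_bottle's own z axis and vertical below 0.1 rad and horizontal distance between dropper_bottle and pocket2 below 0.006 m and z of dropper_bottle in the frame of pocket2 below 0.003 m and contact force between dropper_bottle and the fingers below 0.1 N and linear speed of dropper_bottle below 0.02 m/s), for 0.2 s.
3. the tall-capped bottle stands on the floor of the pocket with three dots, let go, with those before it still in place (horizontal distance between flat_bottle and pocket1 below 0.006 m and z of flat_bottle in the frame of pocket1 below 0.003 m and angle between each of flat_bottle, dropper_bottle, tall_bottle's own z axis and vertical below 0.1 rad and horizontal distance between dropper_bottle and pocket2 below 0.006 m and z of dropper_bottle in the frame of pocket2 below 0.003 m and horizontal distance between tall_bottle and pocket3 below 0.006 m and z of tall_bottle in the frame of pocket3 below 0.003 m and contact force between tall_bottle and the fingers below 0.1 N and linear speed of tall_bottle below 0.02 m/s), for 0.2 s.
4. the retaining bail is swung down in front of the three loaded bottles (horizontal distance between flat_bottle and pocket1 below 0.006 m and z of flat_bottle in the frame of pocket1 below 0.003 m and angle between each of flat_bottle, dropper_bottle, tall_bottle's own z axis and vertical below 0.1 rad and horizontal distance between dropper_bottle and pocket2 below 0.006 m and z of dropper_bottle in the frame of pocket2 below 0.003 m and horizontal distance between tall_bottle and pocket3 below 0.006 m and z of tall_bottle in the frame of pocket3 below 0.003 m and value of joint bail below 0.1 rad), for 0.2 s.
At the end, for the whole second after the job is handed in: Each bottle stands in its own pocket (flat cap: one dot; dropper: two dots; tall cap: three dots), within 6 mm of the pocket's centre, its underside no more than 3 mm above the pocket floor, leaning less than 0.1 rad, released and still; the bail is closed to below 0.1 rad and still (all of step 4 and contact force between each of flat_bottle, dropper_bottle, tall_bottle and the fingers below 0.1 N and linear speed of each of flat_bottle, dropper_bottle, tall_bottle below 0.02 m/s and velocity of joint bail below 0.05 rad/s); the robot touches nothing.
It fails at once if one of the three amber bottles is tipped by more than 0.6 rad (angle between any of flat_bottle, dropper_bottle, tall_bottle's own z axis and vertical above 0.6 rad).
It fails at once if the clear bottle, jar, tape roll or funnel is moved by more than 30 mm (distance of any of clear_bottle, jar, tape, funnel from where it was at the start of the episode above 0.03 m).
It also fails if it takes over 67 s, if anything falls off the work surface, if the arm or the gripper's body presses on something with over 40 N, if the wrist force passes 120 N, or if a joint passes its speed limit or range.

## Working session

There is one attempt and no reset: what is moved stays moved. The work goes in short steps, Python scripts to look and compute and a shell command to move; the robot and the scene stay as the last step left them, time stands still between calls to the robot, and variables do not carry over. Pictures are saved under pics/ and viewed, at most 10 in all, crops included, and the job is handed in when it is done.

```bash
mkdir -p pics; ls; cat > h.py <<'E'
import numpy as np, cv2
from rig import bot, imaging, ticket, models
def look(cam,names,fn=None):
    f=imaging.grab_frame(cam)
    if fn: cv2.imwrite('pics/'+fn,f['pixels'])
    for n,m in names:
        r=(models.mark_of if m else models.spot_in)(cam,n)
        print(cam,n,'mark' if m else 'spot',[(round(d['confidence'],2),np.round(d['point']).tolist()) for d in r[:3]])
    return f
def st():
    s=bot.observe(); print(round(s['time_s'],2),np.round(s['tool_pos'],1),np.round(s['orientation'],3).tolist(),np.round(s['force'],1),round(s['width'],1),round(s['grasp_force'],1)); return s
E
python3 - <<'E'
from h import *
st()
N=['flat_bottle','dropper_bottle','tall_bottle','carrier','pocket1','pocket2','pocket3','bail_bar','bail_hinge','clear_bottle','jar','tape','funnel']
look('top',[(n,1) for n in N],'top0.png')
look('side',[(n,1) for n in N],'side0.png')
st()
E
```

```text
pics
0.0 [224.5 528.6 238.3] [[-0.92, 0.391, -0.001], [0.391, 0.92, -0.002], [0.0, -0.002, -1.0]] [-0.6 -0.1 -0.6] 85.3 0.0
top flat_bottle mark [(0.78, [484.0, -327.0, 0.0]), (0.64, [611.0, -393.0, 2.0])]
top dropper_bottle mark [(0.63, [606.0, -159.0, -2.0]), (0.32, [467.0, -172.0, 3.0]), (0.21, [565.0, 189.0, 8.0])]
top tall_bottle mark [(0.54, [472.0, -174.0, 1.0])]
top carrier mark [(0.67, [549.0, 119.0, 0.0]), (0.17, [550.0, 122.0, 9.0])]
top pocket1 mark [(0.9, [554.0, 122.0, 12.0]), (0.83, [538.0, 54.0, 13.0]), (0.76, [566.0, 188.0, 11.0])]
top pocket2 mark [(0.9, [554.0, 122.0, 12.0]), (0.83, [538.0, 54.0, 13.0]), (0.76, [566.0, 188.0, 11.0])]
top pocket3 mark [(0.9, [554.0, 122.0, 12.0]), (0.83, [538.0, 54.0, 13.0]), (0.76, [566.0, 188.0, 11.0])]
top bail_bar mark [(0.92, [644.0, 103.0, 147.0]), (0.63, [482.0, -329.0, -2.0])]
top bail_hinge mark [(0.72, [597.0, 112.0, 63.0])]
top clear_bottle mark [(0.79, [580.0, -275.0, 0.0])]
top jar mark [(0.7, [375.0, -254.0, 2.0])]
top tape mark []
top funnel mark [(0.74, [363.0, 329.0, 0.0])]
side flat_bottle mark [(0.92, [484.0, -332
[... 227 characters left out ...]
.0, 192.0, 11.0])]
side pocket2 mark [(0.68, [545.0, 56.0, 11.0]), (0.6, [569.0, 192.0, 11.0])]
side pocket3 mark [(0.68, [545.0, 56.0, 11.0]), (0.6, [569.0, 192.0, 11.0])]
side bail_bar mark [(0.55, [643.0, 103.0, 144.0])]
side bail_hinge mark [(0.88, [592.0, 114.0, 58.0]), (0.68, [581.0, -280.0, -2.0])]
side clear_bottle mark [(0.65, [583.0, -280.0, -0.0]), (0.38, [532.0, 61.0, 8.0])]
side jar mark [(0.75, [373.0, -253.0, -3.0]), (0.22, [644.0, 104.0, 145.0])]
side tape mark [(0.64, [546.0, 125.0, -0.0]), (0.56, [614.0, -396.0, -3.0])]
side funnel mark [(0.9, [366.0, 328.0, 1.0])]
1.4 [224.9 529.3 239.4] [[-0.92, 0.391, 0.0], [0.391, 0.92, 0.0], [-0.0, 0.0, -1.0]] [-0.7  0.3  0.2] 85.5 0.0
```

View pics/top0.png

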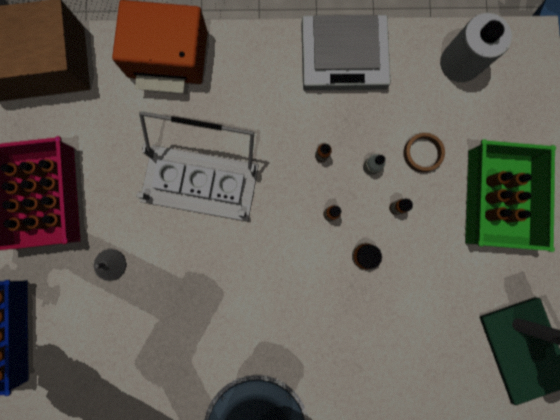

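```bash
python3 - <<'E'
from h import *
# which picture pixels do the pockets' front lips fall at (crop and enlarge)
f=imaging.grab_frame('top');k=np.zeros(5)
P=np.array([[554,122,12],[538,54,12],[566,188,12],[484,-328,76],[607,-160,88],[469,-173,88]],float)
p=cv2.projectPoints(P,f['rvec'],f['tvec'],f['mtx'],k)[0][:,0];print(p.round())
x0,y0=(p[:3].min(0)-40).astype(int);x1,y1=(p[:3].max(0)+40).astype(int)
c=f['pixels'][max(y0,0):y1,max(x0,0):x1];print(x0,y0,c.shape);s=min(800/c.shape[1],600/c.shape[0])
cv2.imwrite('pics/crop0.png',cv2.resize(c,None,fx=s,fy=s,interpolation=cv2.INTER_CUBIC))
E
```

```text
[[199. 179.]
 [229. 186.]
 [170. 174.]
 [406. 203.]
 [326. 146.]
 [334. 211.]]
130 134 (91, 138, 3)
```

View pics/crop0.png

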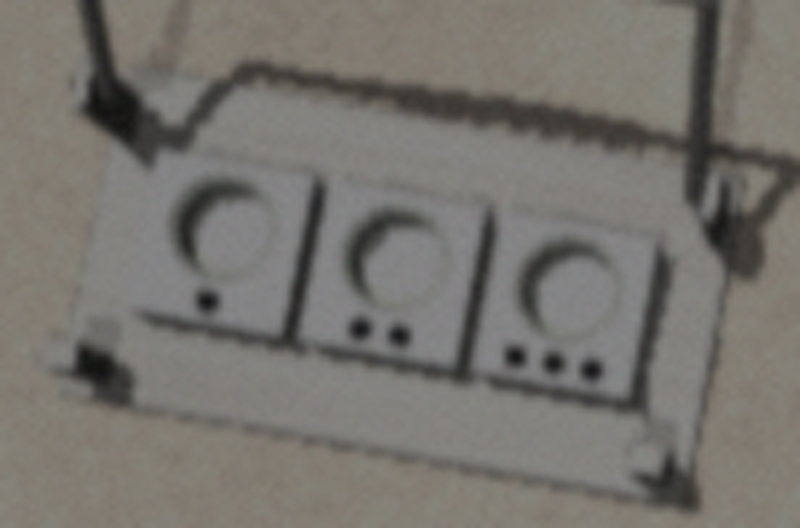

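The top view shows the holders, left to right: one dot (~170,174), two dots (~199,179) and three dots (~229,186). The flat bottle is at ~(403,205), the dropper at ~(323,152) and the tall one at ~(333,212). The bail leans back, bar at ~(195,123). The network positions agree with this picture.

```bash
python3 -m handwheel '[[[0,0,-6,0,0,0,8.5],[0,0,-6,0,0,0,8.5],[0,0,0,-2.8,-3.8,0,8.5],[0,0,0,-2.8,-3.8,0,8.5],[0,0,0,-2.8,-3.8,0,8.5],[0,0,0,-2.8,-3.8,0,8.5],[0,0,0,-2.8,-3.8,0,8.5],[0,0,0,-2.8,-3.8,0,8.5],[0,0,0,-2.8,-3.8,0,8.5],[0,0,0,-2.8,-3.8,0,8.5]]]'
```

```text
time_s: 2.45
tool_pos: [387.2, 186.3, 239.6]
orientation: [[-0.982, 0.191, 0.001], [0.191, 0.982, 0.0], [-0.001, 0.001, -1.0]]
force: [0.8, -0.1, 0.1]
width: 84.8
grasp_force: 0.0
```

```bash
python3 -m handwheel '[[[0,0,0,-1.9,-4.5,0.6,8.5],[0,0,0,-1.9,-4.5,0.6,8.5],[0,0,0,-1.9,-4.5,0.6,8.5],[0,0,0,-1.9,-4.5,0.6,8.5],[0,0,0,-1.9,-4.5,0.6,8.5],[0,0,0,-1.9,-4.5,0.6,8.5],[0,0,0,-1.9,-4.5,0.6,8.5],[0,0,0,-1.9,-4.5,0.6,8.5],[0,0,0,-1.9,-4.5,0.6,8.5],[0,0,0,-1.9,-4.5,0.6,8.5]]]'
cat >> h.py <<'E'
def to(p):  # print shift in tool axes, cm, from the measured pose
    s=st(); print('shift cm',np.round(s['orientation'].T@(np.array(p)-s['tool_pos'])/10,2) if isinstance(s['orientation'],np.ndarray) else np.round(np.array(s['orientation']).T@(np.array(p)-np.array(s['tool_pos']))/10,2))
E
python3 - <<'E'
from h import *
look('wrist',[('flat_bottle',1),('clear_bottle',1),('flat_bottle',0)],'w1.png')
to([484,-329,35])
E
```

```text
time_s: 3.45
tool_pos: [487.2, -292.2, 179.2]
orientation: [[-0.981, 0.192, 0.001], [0.192, 0.981, -0.0], [-0.001, 0.0, -1.0]]
force: [1.8, 0.5, -0.3]
width: 85.0
grasp_force: 0.0
wrist flat_bottle mark [(0.82, [479.0, -331.0, -1.0])]
wrist clear_bottle mark [(0.6, [583.0, -276.0, 1.0])]
wrist flat_bottle spot [(0.69, [472.0, -324.0, 79.0]), (0.67, [617.0, -386.0, 20.0]), (0.53, [538.0, 11.0, 3.0])]
3.65 [ 486.8 -290.8  178.6] [[-0.981, 0.193, -0.001], [0.193, 0.981, 0.001], [0.001, 0.001, -1.0]] [-1.2  0.7 -0.4] 85.1 0.0
shift cm [-0.48 -3.82 14.36]
```

View pics/w1.png

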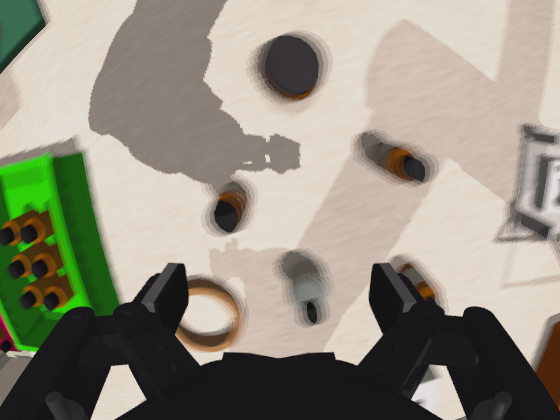

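The wrist view shows the flat-capped bottle at about (228,210), the clear bottle at (308,290) and the tape at (212,313). I'll go directly above the bottle and measure the cap disc.

```bash
python3 -m handwheel '[[[0,0,0,-0.15,-2.0,2.9,8.5],[0,0,0,-0.15,-1.94,2.9,8.5],[0,0,0,0,0,0,8.5],[0,0,0,0,0,0,8.5]]]'
cat >> h.py <<'E'
def proj(f,P):
    R=cv2.Rodrigues(np.array(f['rvec'],float))[0]; K=np.array(f['mtx'])
    return cv2.fisheye.projectPoints(np.array(P,float).reshape(1,-1,3),np.array(f['rvec'],float).reshape(3,1),np.array(f['tvec'],float).reshape(3,1),K,np.zeros(4))[0][0]
def unproj(f,uv,z):
    K=np.array(f['mtx']);R=cv2.Rodrigues(np.array(f['rvec'],float))[0];t=np.array(f['tvec'],float).ravel()
    n=cv2.fisheye.undistortPoints(np.array([[uv]],float),K,np.zeros(4))[0,0]
    d=R.T@np.array([n[0],n[1],1]); c=-R.T@t; return c+d*(z-c[2])/d[2]
E
python3 - <<'E'
from h import *
f=look('wrist',[('flat_bottle',1),('flat_bottle',0)])
s=st(); uv=proj(f,[[482,-330,76]])[0];print('cap pred px',uv, 'f',f['mtx'][0][0])
u,v=uv.astype(int);c=f['pixels'][max(v-70,0):v+70,max(u-90,0):u+90]
cv2.imwrite('pics/w2.png',cv2.resize(c,None,fx=4,fy=4))
print(max(u-90,0),max(v-70,0), np.round(proj(f,[[s['tool_pos'][0],s['tool_pos'][1],76]])))
E
```

```text
time_s: 4.05
tool_pos: [482.0, -327.4, 121.4]
orientation: [[-0.982, 0.19, -0.001], [0.19, 0.982, 0.002], [0.001, 0.002, -1.0]]
force: [0.3, 0.1, 0.6]
width: 84.9
grasp_force: 0.0
wrist flat_bottle mark [(0.78, [480.0, -327.0, -1.0])]
wrist flat_bottle spot [(0.71, [474.0, -326.0, 76.0])]
4.2 [ 483.5 -328.6  123.1] [[-0.982, 0.19, 0.002], [0.19, 0.982, -0.001], [-0.002, -0.001, -1.0]] [-0.8  0.4 -0.3] 85.0 0.0
cap pred px [272.49755274 242.75825454] f 325.19226210127806
182 172 [[275. 245.]]
```

View pics/w2.png

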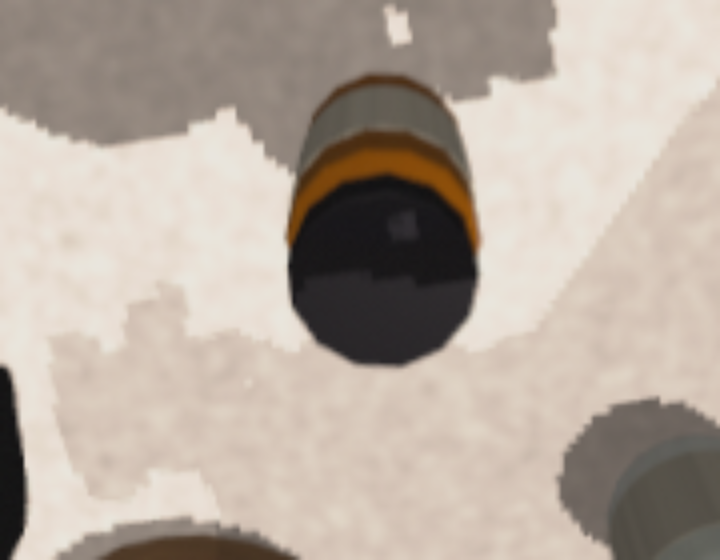

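The crop shows the round flat cap, centred at about (384,275) in the crop, or pixel (278,240.8).

```bash
python3 - <<'E'
from h import *
f=imaging.grab_frame('wrist')
p=unproj(f,[278,240.8],76);print(p, unproj(f,[182+384/4,172+365/4],76),unproj(f,[182+290/4,240.8],76),unproj(f,[182+478/4,240.8],76))
to([p[0],p[1],35])
E
```

```text
[ 483.72136636 -327.93309039   76.        ] [ 498.49763684 -330.80570201   76.        ] [ 481.05695368 -341.89111041   76.        ] [ 486.45105608 -313.99321042   76.        ]
4.25 [ 483.6 -328.7  123.1] [[-0.982, 0.19, 0.002], [0.19, 0.982, -0.001], [-0.002, -0.001, -1.0]] [-0.2  0.1  0.3] 85.3 0.0
shift cm [0.02 0.09 8.81]
```

```bash
python3 -m handwheel '[[[0,0,0,0,0.05,2.5,8.5],[0,0,0,0,0,2.5,8.5],[0,0,0,0,0,2.2,8.5],[0,0,0,0,0,1.4,8.5],[0,0,0,0,0,0,8.5],[0,0,0,0,0,0,2.8],[0,0,0,0,0,0,2.8],[0,0,0,0,0,0,2.8],[0,0,0,0,0,0,2.8],[0,0,0,0,0,0,2.8]]]'
```

```text
time_s: 5.25
tool_pos: [483.4, -329.3, 36.5]
orientation: [[-0.982, 0.191, 0.002], [0.191, 0.982, -0.001], [-0.002, -0.001, -1.0]]
force: [-0.3, 1.1, 5.8]
width: 30.0
grasp_force: 59.2
```

```bash
python3 -m handwheel '[[[0,0,0,0,0,-2.5,2.8],[0,0,0,0,0,-4.0,2.8],[0,0,0,0,0,-4.0,2.8],[0,0,0,0,0,-4.0,2.8],[0,0,0,0.15,2.8,0,2.8],[0,0,0,0.15,4.4,0,2.8],[0,0,0,0.15,4.6,0,2.8],[0,0,0,0.15,4.6,0,2.8],[0,0,0,0.15,4.6,0,2.8],[0,0,0,0.15,4.6,0,2.8]]]'
python3 -m handwheel '[[[0,0,0,0.15,4.6,0,2.8],[0,0,0,0.15,4.6,0,2.8],[0,0,0,0.15,4.6,0,2.8],[0,0,0,0.15,4.6,0,2.8],[0,0,0,0.15,4.4,0,2.8],[0,0,0,0.07,4,0,2.8],[0,0,0,0,0,0,2.8],[0,0,0,0,0,0,2.8]]]'
python3 - <<'E'
from h import *
f=look('wrist',[('pocket1',1),('carrier',1),('flat_bottle',1)],'w3.png')
print(proj(f,[[566,188,30],[554,121,30],[540,55,30]]))
to([566,188.5,48])
E
```

```text
time_s: 6.25
tool_pos: [522.5, -74.0, 180.3]
orientation: [[-0.981, 0.192, 0.0], [0.192, 0.981, 0.0], [-0.0, 0.0, -1.0]]
force: [0.8, 0.7, -0.2]
width: 30.4
grasp_force: 59.4
time_s: 7.05
tool_pos: [565.6, 189.5, 179.9]
orientation: [[-0.982, 0.189, -0.001], [0.189, 0.982, -0.001], [0.001, -0.001, -1.0]]
force: [0.6, -0.9, -0.1]
width: 30.2
grasp_force: 59.6
wrist pocket1 mark [(0.87, [554.0, 124.0, 14.0]), (0.71, [566.0, 187.0, 14.0]), (0.57, [541.0, 56.0, 12.0])]
wrist carrier mark [(0.74, [555.0, 122.0, 14.0])]
wrist flat_bottle mark [(0.94, [564.0, 191.0, 144.0])]
[[275.98334859 199.64918476]
 [202.35925897 200.83368961]
 [136.24340581 200.09256812]]
7.25 [565.8 187.5 180.3] [[-0.981, 0.193, -0.0], [0.193, 0.981, -0.0], [0.0, -0.0, -1.0]] [ 0.4  0.1 -0.4] 30.6 59.6
shift cm [-1.000e-02  1.000e-01  1.323e+01]
```

View pics/w3.png

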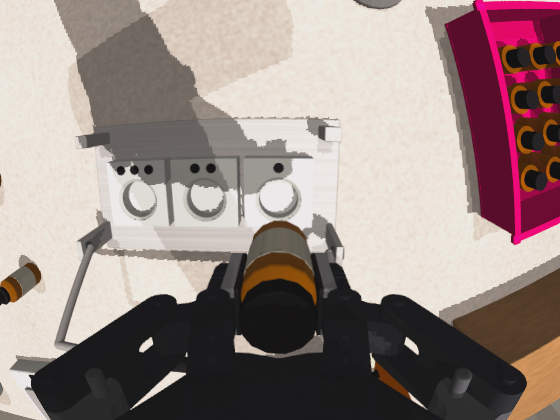

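The wrist picture shows the bottle held upright, with pocket mouths at ~(278,198), (206,199) and (139,198) and the one-dot pocket directly ahead. I'll zoom in for exact centres.

```bash
python3 - <<'E'
from h import *
c=cv2.imread('pics/w3.png')[140:240,105:305];cv2.imwrite('pics/c3.png',cv2.resize(c,None,fx=4,fy=4,interpolation=cv2.INTER_CUBIC))
E
```

```text
(no output)
```

View pics/c3.png

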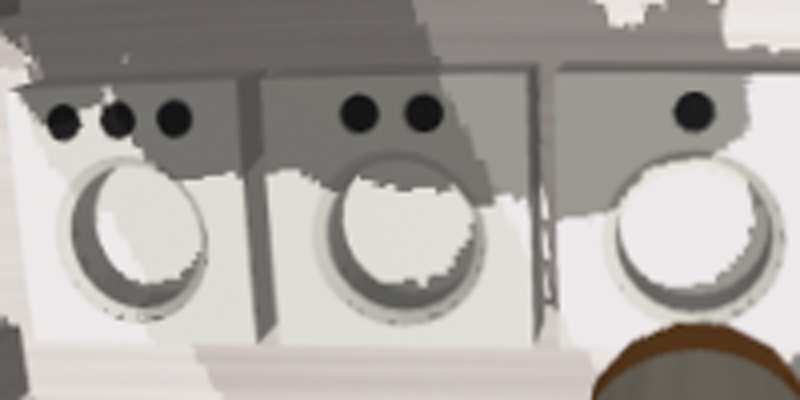

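The mouth rings in the crop are centred at (696,238), (401,238) and (133,239).

```bash
python3 - <<'E'
from h import *
f=imaging.grab_frame('wrist')
q=[unproj(f,[105+a/4-.4,140+b/4-.4],30) for a,b in[(696,238),(401,238),(133,239)]]
print(np.round(q,1),[np.linalg.norm(q[i]-q[i+1]).round(1) for i in(0,1)])
w=[unproj(f,[105+a/4-.4,140+b/4-.4],30) for a,b in[(605,238),(788,238),(696,152),(696,325)]]
print(np.linalg.norm(w[0]-w[1]),np.linalg.norm(w[2]-w[3]))
# cap of held bottle, grip height: cap top = TCP z + (76-36)
print('cap',unproj(f,[279,318],220))
st()
E
```

```text
[[566.2 188.5  30. ]
 [552.9 121.7  30. ]
 [539.4  54.9  30. ]] [np.float64(68.0), np.float64(68.2)]
41.55308883669838 40.563147413675736
cap [561.18739682 189.63462891 220.        ]
7.3 [565.8 187.5 180.4] [[-0.981, 0.193, -0.0], [0.193, 0.981, -0.0], [0.0, -0.0, -1.0]] [ 0.1 -0.8 -1. ] 30.1 59.6
```

```bash
python3 -m handwheel '[[[0,0,0,0,0.1,2.5,2.8],[0,0,0,0,0,3.5,2.8],[0,0,0,0,0,3.2,2.8],[0,0,0,0,0,1.8,2.8],[0,0,0,0,0,0,2.8],[0,0,0,0,0,0.6,2.8],[0,0,0,0,0,0.5,2.8],[0,0,0,0,0,0.5,2.8],[0,0,0,0,0,0.3,2.8],[0,0,0,0,0,0.2,2.8]]]'
```

```text
time_s: 8.3
tool_pos: [566.5, 189.8, 49.5]
orientation: [[-0.982, 0.191, 0.001], [0.191, 0.982, -0.0], [-0.001, 0.0, -1.0]]
force: [0.6, -0.3, -0.8]
width: 30.2
grasp_force: 59.6
```

```bash
python3 -m handwheel '[[[0,0,0,0,0,0.1,2.8],[0,0,0,0,0,0.05,2.8],[0,0,0,0,0,0,2.8],[0,0,0,0,0,0,5.5],[0,0,0,0,0,0,5.5],[0,0,0,0,0,0,5.5],[0,0,0,0,0,-0.5,5.5],[0,0,0,0,0,-1.5,5.5],[0,0,0,0,0,-3.5,5.5],[0,0,0,0,0,-4.5,5.5]]]'
python3 - <<'E'
from h import *
f=look('wrist',[('flat_bottle',1)]);look('top',[('flat_bottle',1)]);look('side',[('flat_bottle',1),('dropper_bottle',1)]);to([607,-160,180])
E
```

```text
time_s: 9.3
tool_pos: [564.1, 189.5, 147.0]
orientation: [[-0.982, 0.191, -0.005], [0.191, 0.982, -0.001], [0.005, -0.002, -1.0]]
force: [1.2, 0.5, -0.2]
width: 55.0
grasp_force: 0.0
wrist flat_bottle mark [(0.56, [561.0, 190.0, 12.0])]
top flat_bottle mark [(0.78, [567.0, 191.0, 10.0])]
side flat_bottle mark [(0.55, [568.0, 191.0, 15.0])]
side dropper_bottle mark [(0.8, [607.0, -162.0, 1.0])]
9.65 [564.9 189.6 146.3] [[-0.982, 0.191, -0.003], [0.191, 0.982, -0.001], [0.003, -0.001, -1.0]] [0.3 0.5 0.3] 54.9 0.0
shift cm [-10.81 -33.51  -3.36]
```

```bash
python3 -m handwheel '[[[0,0,0,0,0,-2.5,5.5],[0,0,0,0,0,-2.0,5.5],[0,0,0,-0.7,-3.0,0,8.5],[0,0,0,-1.3,-4.1,0,8.5],[0,0,0,-1.4,-4.5,0,8.5],[0,0,0,-1.5,-4.5,0,8.5],[0,0,0,-1.5,-4.5,0,8.5],[0,0,0,-1.5,-4.5,0,8.5],[0,0,0,-1.5,-4.5,0,8.5],[0,0,0,-1.4,-3.9,0,8.5]]]'
python3 -m handwheel '[[[0,0,0,0,0,3,8.5],[0,0,0,0,0,2.5,8.5],[0,0,0,0,0,0,8.5],[0,0,0,0,0,0,8.5]]]'
python3 - <<'E'
from h import *
f=look('wrist',[('dropper_bottle',1),('dropper_bottle',0),('tall_bottle',1)])
s=st(); print(proj(f,[[607,-160,58],[607,-160,88]]))
u,v=proj(f,[[607,-160,75]])[0].astype(int)
x,y=u-90,v-75;cv2.imwrite('pics/w4.png',cv2.resize(f['pixels'][y:y+140,x:x+180],None,fx=4,fy=4));print(x,y)
to([607,-160,35])
E
```

```text
time_s: 10.65
tool_pos: [607.0, -161.7, 190.9]
orientation: [[-0.981, 0.192, -0.003], [0.192, 0.981, 0.001], [0.003, 0.001, -1.0]]
force: [0.9, 1.4, -0.4]
width: 84.9
grasp_force: 0.0
time_s: 11.05
tool_pos: [606.8, -159.0, 136.5]
orientation: [[-0.982, 0.191, -0.004], [0.191, 0.982, 0.001], [0.004, 0.001, -1.0]]
force: [0.0, 0.2, 0.5]
width: 84.7
grasp_force: 0.0
wrist dropper_bottle mark [(0.81, [602.0, -160.0, -1.0])]
wrist dropper_bottle spot [(0.56, [597.0, -157.0, 58.0])]
wrist tall_bottle mark [(0.77, [469.0, -174.0, 1.0]), (0.55, [552.0, 122.0, 14.0])]
11.25 [ 609.1 -159.6  139.4] [[-0.982, 0.191, 0.003], [0.191, 0.982, -0.001], [-0.003, -0.0, -1.0]] [ 0.9  0.5 -0.2] 84.8 0.0
[[275.70545489 225.15628051]
 [275.33306412 240.96561228]]
185 158
11.25 [ 609.1 -159.6  139.4] [[-0.982, 0.191, 0.003], [0.191, 0.982, -0.001], [-0.003, -0.0, -1.0]] [ 0.9  0.5 -0.2] 84.8 0.0
shift cm [ 0.22 -0.08 10.44]
```

View pics/w4.png

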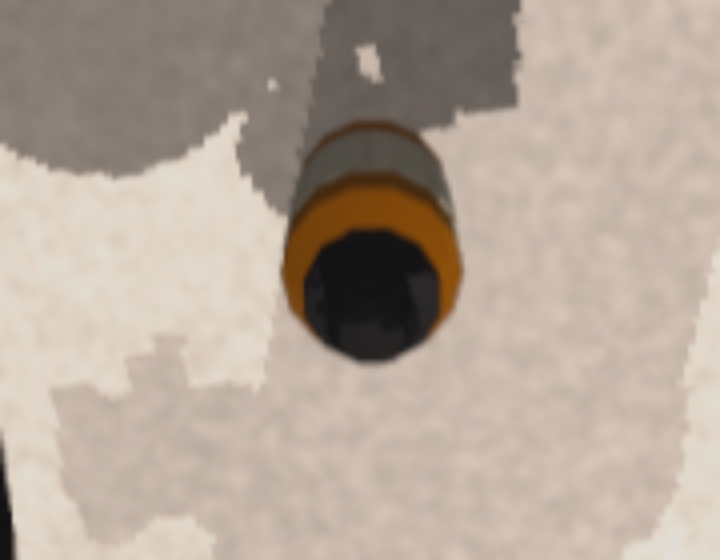

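```bash
python3 - <<'E'
from h import *
f=imaging.grab_frame('wrist')
print(unproj(f,[277.9,231.8],72)); st()
a=cv2.imread('pics/w4.png')[:400,200:550]
im=[cv2.resize(a,(262,300))]
s=imaging.grab_frame('side')
for P in([607,-160,45],[469,-173,45]):
    u,v=cv2.projectPoints(np.array([P],float),s['rvec'],s['tvec'],s['mtx'],np.zeros(5))[0].ravel().astype(int)
    c=s['pixels'][max(v-30,0):v+30,max(u-26,0):u+26]; im.append(cv2.resize(c,(260,300),interpolation=cv2.INTER_CUBIC))
o=np.hstack(im);cv2.imwrite('pics/cmp.png',(255*(o/255.)**.45).astype(np.uint8))
E
```

```text
[ 610.88735514 -159.35050107   72.        ]
11.3 [ 609.  -159.6  139.3] [[-0.982, 0.191, 0.003], [0.191, 0.982, -0.001], [-0.003, -0.0, -1.0]] [0.2 0.5 0.2] 85.0 0.0
```

View pics/cmp.png

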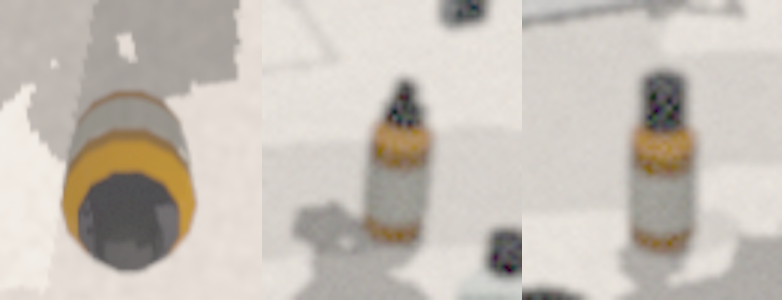

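The middle crop (side camera) shows the narrow bulb at (607,-160) and the right crop the tall cap at (469,-173), so the identities are confirmed. The tool is centred over the dropper bottle, so I'll grasp it.

```bash
python3 -m handwheel '[[[0,0,0,0,0,3.0,8.5],[0,0,0,0,0,3.5,8.5],[0,0,0,0,0,2.5,8.5],[0,0,0,0,0,1.3,8.5],[0,0,0,0,0,0,8.5],[0,0,0,0,0,0,2.8],[0,0,0,0,0,0,2.8],[0,0,0,0,0,0,2.8],[0,0,0,0,0,0,2.8],[0,0,0,0,0,0,2.8]]]'
python3 - <<'E'
from h import *
to([552.9,121.7,180])
E
```

```text
time_s: 12.35
tool_pos: [609.3, -160.1, 36.4]
orientation: [[-0.982, 0.191, 0.003], [0.191, 0.982, -0.001], [-0.003, -0.0, -1.0]]
force: [0.4, 1.0, 6.7]
width: 30.6
grasp_force: 59.7
12.35 [ 609.3 -160.1   36.4] [[-0.982, 0.191, 0.003], [0.191, 0.982, -0.001], [-0.003, -0.0, -1.0]] [0.4 1.  6.7] 30.6 59.7
shift cm [ 10.88  26.58 -14.41]
```

```bash
python3 -m handwheel '[[[0,0,0,0,0,-2.5,2.8],[0,0,0,0,0,-4.0,2.8],[0,0,0,0,0,-4.0,2.8],[0,0,0,0,0,-3.9,2.8],[0,0,0,2.5,0,0,2.8],[0,0,0,3.5,2.0,0,2.8],[0,0,0,3.2,3.0,0,2.8],[0,0,0,1.7,4.4,0,2.8],[0,0,0,0,4.6,0,2.8],[0,0,0,0,4.6,0,2.8]]]'
python3 -m handwheel '[[[0,0,0,0,4.0,0,2.8],[0,0,0,0,2.6,0,2.8],[0,0,0,0,1.4,0,2.8],[0,0,0,0,0,0,2.8],[0,0,0,0,0,0,2.8]]]'
python3 - <<'E'
from h import *
f=imaging.grab_frame('wrist')
cv2.imwrite('pics/w5.png',f['pixels'][120:400,90:450])
print(proj(f,[[552.9,121.7,30],[566.2,188.5,30]])-[90,120])
to([552.9,121.7,48])
E
```

```text
time_s: 13.35
tool_pos: [535.8, 45.2, 179.1]
orientation: [[-0.981, 0.192, 0.0], [0.192, 0.981, 0.0], [-0.0, 0.0, -1.0]]
force: [1.1, -0.4, 0.0]
width: 30.6
grasp_force: 59.4
time_s: 13.85
tool_pos: [551.7, 121.4, 178.6]
orientation: [[-0.981, 0.192, -0.001], [0.192, 0.981, -0.001], [0.0, -0.001, -1.0]]
force: [0.4, 0.4, -1.4]
width: 30.5
grasp_force: 59.5
[[188.13307461  80.45621798]
 [262.30921706  80.87595609]]
13.9 [551.7 121.  178.7] [[-0.981, 0.192, -0.0], [0.192, 0.981, -0.001], [0.0, -0.001, -1.0]] [ 0.2 -0.2 -1. ] 30.4 59.5
shift cm [-0.11  0.1  13.07]
```

```bash
python3 -m handwheel '[[[0,0,0,-0.1,0.1,2.5,2.8],[0,0,0,0,0,3.5,2.8],[0,0,0,0,0,3.2,2.8],[0,0,0,0,0,1.6,2.8],[0,0,0,0,0,0,2.8],[0,0,0,0,0,0.6,2.8],[0,0,0,0,0,0.5,2.8],[0,0,0,0,0,0.5,2.8],[0,0,0,0,0,0.4,2.8],[0,0,0,0,0,0.2,2.8]]]'
```

```text
time_s: 14.9
tool_pos: [553.1, 123.1, 48.7]
orientation: [[-0.982, 0.191, 0.0], [0.191, 0.982, 0.0], [-0.0, 0.0, -1.0]]
force: [0.3, -0.2, -0.6]
width: 30.5
grasp_force: 59.4
```

```bash
python3 -m handwheel '[[[0,0,0,0,0,0.1,2.8],[0,0,0,0,0,0.05,2.8],[0,0,0,0,0,0,2.8],[0,0,0,0,0,0,5.3],[0,0,0,0,0,0,5.3],[0,0,0,0,0,0,5.3],[0,0,0,0,0,-0.5,5.3],[0,0,0,0,0,-1.5,5.3],[0,0,0,0,0,-3.5,5.3],[0,0,0,0,0,-4.5,5.3]]]'
python3 - <<'E'
from h import *
look('top',[('flat_bottle',1),('dropper_bottle',1)]);look('side',[('flat_bottle',1),('dropper_bottle',1),('tall_bottle',1)]);to([469,-173.5,140])
E
```

```text
time_s: 15.9
tool_pos: [551.2, 122.9, 146.6]
orientation: [[-0.982, 0.191, -0.005], [0.191, 0.982, -0.0], [0.005, -0.001, -1.0]]
force: [0.8, -0.5, -0.2]
width: 53.1
grasp_force: 0.0
top flat_bottle mark [(0.54, [566.0, 194.0, 12.0])]
top dropper_bottle mark [(0.43, [550.0, 131.0, 10.0]), (0.22, [564.0, 189.0, 11.0])]
side flat_bottle mark [(0.63, [565.0, 191.0, 10.0])]
side dropper_bottle mark [(0.53, [551.0, 118.0, 11.0])]
side tall_bottle mark [(0.6, [469.0, -175.0, 2.0])]
16.25 [551.9 123.  145.9] [[-0.982, 0.191, -0.003], [0.191, 0.982, -0.0], [0.003, -0.001, -1.0]] [-0.4  0.5  0.1] 53.0 0.0
shift cm [  2.47 -30.68   0.62]
```

Both are seated. Next is the tall bottle.

```bash
python3 -m handwheel '[[[0,0,0,0,0,-2.0,5.3],[0,0,0,0.2,-2.5,-0.5,5.3],[0,0,0,0.3,-4.5,0,8.5],[0,0,0,0.3,-4.5,0,8.5],[0,0,0,0.4,-4.5,0,8.5],[0,0,0,0.4,-4.5,0,8.5],[0,0,0,0.4,-4.5,0,8.5],[0,0,0,0.3,-3.7,1.0,8.5],[0,0,0,0.2,-2.0,2.0,8.5],[0,0,0,0,0,0,8.5]]]'
python3 -m handwheel '[[[0,0,0,0,0,0,8.5],[0,0,0,0,0,0,8.5]]]'
python3 - <<'E'
from h import *
f=look('wrist',[('tall_bottle',1)])
print(proj(f,[[469,-173.5,88]]))
u,v=proj(f,[[469,-173,75]])[0].astype(int)
x,y=u-90,v-75;cv2.imwrite('pics/w6.png',cv2.resize(f['pixels'][y:y+140,x:x+180],None,fx=4,fy=4));print(x,y)
to([469,-173.5,36])
E
```

```text
time_s: 17.25
tool_pos: [466.5, -174.5, 138.7]
orientation: [[-0.981, 0.195, -0.006], [0.195, 0.981, 0.003], [0.007, 0.001, -1.0]]
force: [-0.4, 1.1, -0.0]
width: 85.1
grasp_force: 0.0
time_s: 17.45
tool_pos: [469.9, -172.5, 142.2]
orientation: [[-0.982, 0.19, -0.001], [0.19, 0.982, 0.001], [0.001, 0.001, -1.0]]
force: [0.5, 0.5, 0.3]
width: 85.2
grasp_force: 0.0
wrist tall_bottle mark [(0.9, [468.0, -176.0, -1.0])]
[[275.00549719 235.66915791]]
185 153
17.55 [ 470.5 -172.6  142.7] [[-0.982, 0.189, 0.001], [0.189, 0.982, -0.0], [-0.001, 0.0, -1.0]] [ 0.6 -0.4  0.8] 85.1 0.0
shift cm [ 0.14 -0.12 10.67]
```

View pics/w6.png

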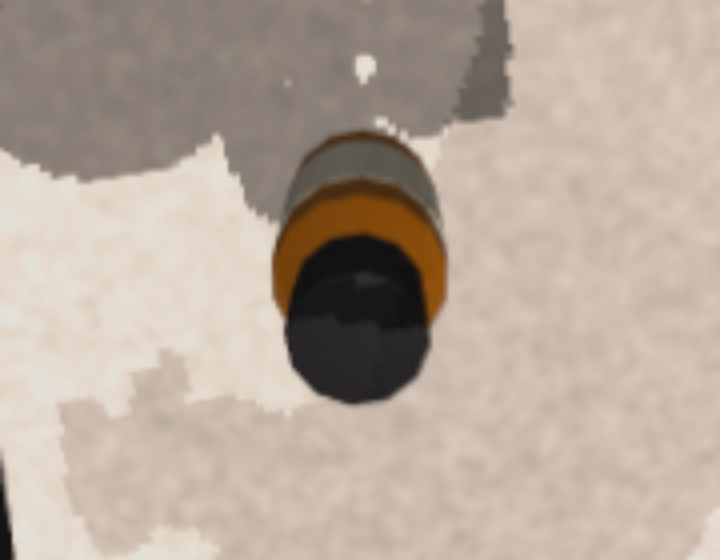

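The tall straight cap is centred at crop (358,335), within about 1 mm of the estimate. Grasping it now.

```bash
python3 -m handwheel '[[[0,0,0,0.05,-0.12,3.0,8.5],[0,0,0,0,0,3.6,8.5],[0,0,0,0,0,2.6,8.5],[0,0,0,0,0,1.4,8.5],[0,0,0,0,0,0,8.5],[0,0,0,0,0,0,2.8],[0,0,0,0,0,0,2.8],[0,0,0,0,0,0,2.8],[0,0,0,0,0,0,2.8],[0,0,0,0,0,0,2.8]]]'
python3 - <<'E'
from h import *
to([539.4,54.9,180])
E
```

```text
time_s: 18.55
tool_pos: [470.1, -175.0, 37.6]
orientation: [[-0.982, 0.191, 0.002], [0.191, 0.982, -0.001], [-0.002, -0.001, -1.0]]
force: [-0.9, 0.4, 5.4]
width: 30.2
grasp_force: 59.1
18.55 [ 470.1 -175.    37.6] [[-0.982, 0.191, 0.002], [0.191, 0.982, -0.001], [-0.002, -0.001, -1.0]] [-0.9  0.4  5.4] 30.2 59.1
shift cm [ -2.44  23.88 -14.25]
```

```bash
python3 -m handwheel '[[[0,0,0,0,0,-2.5,2.8],[0,0,0,0,0,-4.0,2.8],[0,0,0,0,0,-4.0,2.8],[0,0,0,0,0,-3.7,2.8],[0,0,0,-0.3,2.4,0,2.8],[0,0,0,-0.4,4.2,0,2.8],[0,0,0,-0.5,4.6,0,2.8],[0,0,0,-0.5,4.6,0,2.8],[0,0,0,-0.4,4.2,0,2.8],[0,0,0,-0.3,2.6,0,2.8]]]'
python3 -m handwheel '[[[0,0,0,0,1.2,0,2.8],[0,0,0,0,0,0,2.8],[0,0,0,0,0,0,2.8]]]'
python3 - <<'E'
from h import *
to([539.4,54.9,48])
E
```

```text
time_s: 19.55
tool_pos: [536.3, 45.5, 178.6]
orientation: [[-0.982, 0.189, 0.001], [0.189, 0.982, 0.001], [-0.001, 0.001, -1.0]]
force: [-0.3, -0.6, -1.2]
width: 30.3
grasp_force: 59.6
time_s: 19.85
tool_pos: [537.8, 53.6, 178.3]
orientation: [[-0.981, 0.192, -0.0], [0.192, 0.981, -0.001], [0.0, -0.001, -1.0]]
force: [0.2, 0.2, -1.6]
width: 30.4
grasp_force: 59.6
19.85 [537.8  53.6 178.3] [[-0.981, 0.192, -0.0], [0.192, 0.981, -0.001], [0.0, -0.001, -1.0]] [ 0.2  0.2 -1.6] 30.4 59.6
shift cm [-0.13  0.17 13.03]
```

```bash
python3 -m handwheel '[[[0,0,0,-0.13,0.15,2.5,2.8],[0,0,0,0,0,3.5,2.8],[0,0,0,0,0,3.2,2.8],[0,0,0,0,0,1.6,2.8],[0,0,0,0,0,0,2.8],[0,0,0,0,0,0.6,2.8],[0,0,0,0,0,0.5,2.8],[0,0,0,0,0,0.5,2.8],[0,0,0,0,0,0.4,2.8],[0,0,0,0,0,0.1,2.8]]]'
```

```text
time_s: 20.85
tool_pos: [539.9, 55.7, 49.6]
orientation: [[-0.982, 0.191, 0.0], [0.191, 0.982, -0.0], [-0.0, -0.0, -1.0]]
force: [-2.1, -0.5, 7.3]
width: 30.3
grasp_force: 60.4
```

```bash
python3 -m handwheel '[[[0,0,0,0,0,0,2.8]]]'
```

```text
time_s: 20.95
tool_pos: [539.9, 55.7, 49.6]
orientation: [[-0.982, 0.191, 0.0], [0.191, 0.982, -0.0], [-0.0, -0.0, -1.0]]
force: [-0.4, 0.9, 1.4]
width: 30.3
grasp_force: 59.8
```

```bash
python3 -m handwheel '[[[0,0,0,0,0,0.05,2.8],[0,0,0,0,0,0,5.3],[0,0,0,0,0,0,5.3],[0,0,0,0,0,0,5.3],[0,0,0,0,0,-0.5,5.3],[0,0,0,0,0,-1.5,5.3],[0,0,0,0,0,-3.5,5.3],[0,0,0,0,0,-4.5,5.3],[0,0,0,0,0,-4.5,5.3],[0,0,0,0,0,-4.5,5.3]]]'
python3 - <<'E'
from h import *
look('wrist',[('bail_bar',1)],'w7.png')
look('top',[('bail_bar',1),('tall_bottle',1),('dropper_bottle',1)],'top7.png');look('side',[('bail_bar',1),('flat_bottle',1),('dropper_bottle',1),('tall_bottle',1)],'side7.png');st()
im=cv2.imread('pics/side7.png');cv2.imwrite('pics/s7.png',im)
E
```

```text
time_s: 21.95
tool_pos: [539.4, 55.8, 240.9]
orientation: [[-0.982, 0.191, 0.0], [0.191, 0.982, 0.0], [-0.0, 0.0, -1.0]]
force: [0.7, 0.4, 0.1]
width: 53.3
grasp_force: 0.0
wrist bail_bar mark []
top bail_bar mark [(0.28, [546.0, 121.0, -0.0])]
top tall_bottle mark [(0.73, [541.0, 58.0, 10.0]), (0.52, [568.0, 186.0, 10.0])]
top dropper_bottle mark [(0.72, [550.0, 127.0, 13.0])]
side bail_bar mark [(0.84, [640.0, 101.0, 143.0])]
side flat_bottle mark [(0.61, [565.0, 188.0, 10.0])]
side dropper_bottle mark [(0.68, [551.0, 123.0, 12.0])]
side tall_bottle mark [(0.62, [538.0, 62.0, 15.0])]
22.5 [539.   55.7 237.5] [[-0.982, 0.191, -0.003], [0.191, 0.982, 0.0], [0.003, -0.0, -1.0]] [ 1.1  0.1 -0.9] 53.0 0.0
```

View pics/s7.png

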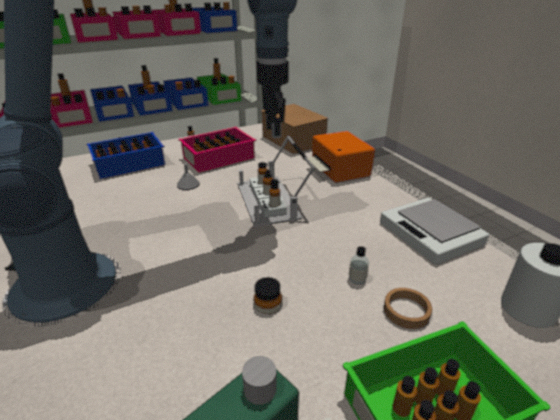

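The side picture shows the three bottles standing in the carrier (~265-275, 165-190), with the bail leaning back behind them. Next I'll close the fingers and go behind the bar.

```bash
python3 -m handwheel '[[[0,0,0,-1.0,0.5,0,2],[0,0,0,-2.2,1.2,0,0],[0,0,0,-3.0,1.8,0,0],[0,0,0,-3.0,1.8,0,0],[0,0,0,-2.2,1.2,0,0],[0,0,0,-1.0,0.2,0,0],[0,0,0,0,0,0,0],[0,0,0,0,0,0,0]]]'
python3 - <<'E'
from h import *
look('wrist',[('bail_bar',1)])
look('side',[('bail_bar',1),('bail_hinge',1)]);look('top',[('bail_bar',1)])
to([671,98.5,141])
E
```

```text
time_s: 23.3
tool_pos: [673.8, 97.7, 238.0]
orientation: [[-0.982, 0.191, -0.002], [0.191, 0.982, 0.0], [0.002, -0.0, -1.0]]
force: [0.7, -0.2, -0.1]
width: -0.3
grasp_force: 0.0
wrist bail_bar mark [(0.78, [640.0, 107.0, 142.0])]
side bail_bar mark [(0.72, [641.0, 104.0, 144.0])]
side bail_hinge mark [(0.93, [591.0, 116.0, 58.0])]
top bail_bar mark [(0.69, [645.0, 101.0, 148.0]), (0.45, [538.0, 56.0, 16.0]), (0.42, [595.0, 112.0, 61.0])]
23.65 [673.9  97.7 239.2] [[-0.982, 0.191, 0.0], [0.191, 0.982, 0.0], [-0.0, 0.0, -1.0]] [ 0.5 -0.4  0.5] -0.0 0.0
shift cm [0.3  0.02 9.82]
```

```bash
python3 -m handwheel '[[[0,0,0,0,0,3,0],[0,0,0,0,0,3.5,0],[0,0,0,0,0,2.4,0],[0,0,0,0,0,0.9,0],[0,0,0,0.8,0,0,0],[0,0,0,1.2,0,-0.3,0],[0,0,0,1.2,0,-0.4,0],[0,0,0,1.2,0,-0.3,0],[0,0,0,1.2,0,-0.2,0],[0,0,0,1.2,0,-0.1,0]]]'
python3 - <<'E'
from h import *
look('side',[('bail_bar',1)]); st()
E
```

```text
time_s: 24.65
tool_pos: [609.5, 111.0, 157.5]
orientation: [[-0.982, 0.191, 0.007], [0.191, 0.982, 0.0], [-0.007, 0.002, -1.0]]
force: [2.1, 0.3, 0.7]
width: -0.2
grasp_force: 0.9
side bail_bar mark [(0.59, [593.0, 112.0, 161.0])]
24.75 [607.8 111.3 156.9] [[-0.982, 0.191, 0.004], [0.191, 0.982, 0.001], [-0.004, 0.001, -1.0]] [ 0.5 -1.2  0.1] -0.2 0.0
```

```bash
python3 -m handwheel '[[[0,0,0,1.2,0,0.2,0],[0,0,0,1.2,0,0.3,0],[0,0,0,1.2,0,0.4,0],[0,0,0,1.0,0,0.5,0],[0,0,0,0.9,0,0.5,0],[0,0,0,0.8,0,0.5,0],[0,0,0,0.7,0,0.5,0],[0,0,0,0,0,0,0]]]'
python3 - <<'E'
from h import *
look('side',[('bail_bar',1)]);look('top',[('bail_bar',1)]); st()
E
```

```text
time_s: 25.55
tool_pos: [538.1, 124.3, 124.4]
orientation: [[-0.982, 0.191, -0.001], [0.191, 0.982, 0.0], [0.001, 0.0, -1.0]]
force: [-0.6, -0.8, -0.4]
width: -0.2
grasp_force: 0.0
side bail_bar mark [(0.67, [591.0, 115.0, 63.0]), (0.48, [519.0, 125.0, 130.0])]
top bail_bar mark [(0.73, [518.0, 127.0, 134.0])]
25.75 [538.8 124.1 124.9] [[-0.982, 0.191, -0.0], [0.191, 0.982, 0.0], [0.0, -0.0, -1.0]] [-0.6 -0.4 -0.2] -0.1 0.0
```

```bash
python3 -m handwheel '[[[0,0,0,0,0,-2.5,0],[0,0,0,0,0,-1.5,0],[0,0,0,1.4,0,0,0],[0,0,0,1.5,0,0,0],[0,0,0,0,0,1.0,0],[0,0,0,0,0,1.0,0],[0,0,0,0.3,0,1.2,0],[0,0,0,0.4,0,1.2,0],[0,0,0,0.4,0,1.2,0],[0,0,0,0.4,0,1.1,0]]]'
python3 - <<'E'
from h import *
look('side',[('bail_bar',1)]);look('top',[('bail_bar',1)]); st()
E
```

```text
time_s: 26.75
tool_pos: [495.1, 132.4, 96.2]
orientation: [[-0.982, 0.191, -0.001], [0.191, 0.982, -0.0], [0.001, -0.0, -1.0]]
force: [-0.2, -0.4, 0.8]
width: -0.2
grasp_force: 0.6
side bail_bar mark [(0.54, [495.0, 131.0, 80.0])]
top bail_bar mark []
26.95 [496.2 132.4  97.4] [[-0.981, 0.191, 0.0], [0.191, 0.981, -0.0], [-0.0, -0.0, -1.0]] [ 0.2  0.4 -0.1] -0.1 0.0
```

```bash
python3 -m handwheel '[[[0,0,0,0.2,0,0.8,0],[0,0,0,0.1,0,0.7,0],[0,0,0,0,0,0.4,0],[0,0,0,0,0,0.3,0],[0,0,0,0,0,0.1,0]]]'
```

```text
time_s: 27.45
tool_pos: [492.4, 133.2, 74.4]
orientation: [[-0.982, 0.191, -0.001], [0.191, 0.982, 0.0], [0.001, 0.0, -1.0]]
force: [-0.7, 1.0, 1.0]
width: -0.4
grasp_force: 0.4
```

```bash
python3 -m handwheel '[[[0,0,0,0,0,0.2,0],[0,0,0,0,0,0.2,0]]]'
```

```text
time_s: 27.65
tool_pos: [492.7, 133.2, 73.1]
orientation: [[-0.982, 0.191, 0.001], [0.191, 0.982, 0.0], [-0.001, 0.0, -1.0]]
force: [-10.9, -1.3, 32.8]
width: 0.1
grasp_force: 16.7
```

At 33 N the bar is on its stop. Lifting off.

```bash
python3 -m handwheel '[[[0,0,0,0,0,-0.5,0],[0,0,0,0,0,-1.5,0],[0,0,0,0,0,-4,0],[0,0,0,0,0,-4.5,0],[0,0,0,0,0,-4.5,0],[0,0,0,0,0,0,0],[0,0,0,0,0,0,0]]]'
python3 - <<'E'
from h import *
L=[(n,1) for n in('bail_bar','flat_bottle','dropper_bottle','tall_bottle')]
look('side',L+[('clear_bottle',1),('jar',1)]);look('top',L); look('wrist',L); st()
E
```

```text
time_s: 28.35
tool_pos: [493.8, 133.2, 222.0]
orientation: [[-0.982, 0.191, 0.003], [0.191, 0.982, 0.0], [-0.003, 0.001, -1.0]]
force: [-0.9, 0.8, -1.0]
width: -0.2
grasp_force: 0.0
side bail_bar mark [(0.64, [492.0, 130.0, 60.0])]
side flat_bottle mark [(0.68, [581.0, -279.0, -6.0]), (0.46, [565.0, 190.0, 11.0]), (0.22, [552.0, 130.0, 6.0])]
side dropper_bottle mark [(0.7, [533.0, 62.0, 9.0]), (0.53, [550.0, 122.0, 13.0]), (0.45, [554.0, 123.0, 12.0])]
side tall_bottle mark [(0.69, [537.0, 57.0, 12.0])]
side clear_bottle mark [(0.59, [582.0, -277.0, -3.0]), (0.46, [548.0, 57.0, 9.0])]
side jar mark [(0.9, [372.0, -251.0, -3.0])]
top bail_bar mark [(0.77, [494.0, 132.0, 61.0])]
top flat_bottle mark []
top dropper_bottle mark [(0.75, [548.0, 127.0, 13.0])]
top tall_bottle mark [(0.7, [537.0, 59.0, 8.0])]
wrist bail_bar mark [(0.55, [491.0, 135.0, 60.0])]
wrist flat_bottle mark [(0.64, [565.0, 191.0, 10.0]), (0.59, [374.0, -252.0, 2.0]), (0.49, [492.0, 132.0, 58.0])]
wrist dropper_bottle mark [(0.93, [544.0, 124.0, 9.0])]
wrist tall_bottle mark [(0.95, [540.0, 55.0, 11.0])]
29.2 [492.7 133.2 220.9] [[-0.982, 0.191, 0.0], [0.191, 0.982, 0.0], [-0.0, 0.0, -1.0]] [-0.1 -0.2 -0.5] -0.1 0.0
```

The bar is at 60 mm height, and all three bottles are in their pockets at floor height.

```bash
python3 -c "
from rig import ticket
print(ticket.hand_in())"
```

```text
the job is handed in; nothing more can be done
None
```

The job is handed in at about 29 s: all three bottles are in their numbered pockets in order and the bail is pressed down to its stop. The camera estimates agreed, but no verdict came back, and I did not re-check the tape roll and funnel at the end.

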